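# Hang the check weight on the force gauge's snap hook

### The job

Check the force gauge with its middle-sized check weight: pick up the middle one of the three ringed steel weights, push its ring in past the sprung gate of the snap hook under the gauge so that the gate snaps shut behind it, and leave the weight hanging freely and still in the hook. Do not pull or push the gauge to the end of its travel, and leave the other two weights, the bottle and the specimen mount where they stand.

Things in the scene. Friction and masses are not known exactly. Their poses are not given: they have to be found in the camera images.
- weight_m_mid (a point): Middle-sized check weight, the one to hang: upright steel cylinder, 36 mm diameter, 62 mm high, 0.50 kg, a steel ring standing on top, overall 103.5 mm high. Point: centre of the cylinder, 31 mm above its underside. z up its axis. The ring lies in the y-z plane: x is the way through its hole (a half turn about z makes no difference). Stands on the bench at the start
- weight_m_ring (a point): Top of the middle weight's ring: centre of the bar there, on the weight's axis, 70 mm above weight_m_mid, same axes. The ring is 30 mm inside, 40 mm outside, of 5 mm round bar; the centre of its hole is 17.5 mm below this point
- hook_seat (a point): Where the centre of the ring's bar rests when it hangs in the snap hook, 190 to 246 mm above the bench. The rigid hook of 6 mm bar lies in this point's x-z plane: z up, -x to its mouth and gate, +x to its back and the stand's column. From here: hook's underside 8.5 mm below, bowl inside from x -9 to +9 mm, tip at x -12.5 mm with its top 14.5 mm above, back at x +12.5 mm
- hook_mouth (a point): Middle of the hook's mouth, 12.5 mm to -x and 24.5 mm above hook_seat, same axes; the ring's bar passes here on its way in, along +x. The mouth is open from the tip's top (10 mm below this point) to the gate's pivot (14 mm above it and 10.5 mm to +x)
- gate (a joint): Angle of the hook's sprung gate, rad: 0 shut (lower end against the inside of the tip), growing as pressed inward (+x), stop at 0.5. Steel flap 30 mm long, 8 mm wide, 3 mm thick, hinged at its top, opens inward only, takes about 1 N at its end, shuts by itself. The ring's bar presses it in to about 0.3 rad above the tip, then goes down into the bowl, and the gate springs shut over it
- spindle (a joint): Travel of the gauge's spindle, which carries the hook, m: 0 unloaded, positive when pulled down, 2 N per mm both ways (the 0.5 kg weight draws it 2.5 mm down), end stops at 11 mm either way. The dial's pointer follows it
- stand: Test stand, fixed. Origin on the bench right under the hook; axes as hook_seat. Grey base 20 mm thick, x -75 to +160 mm, y -75 to +75 mm; steel column of 32 mm diameter, 575 mm high, at x +128 mm. Over the hook a 10 mm rod rises at x = 0 to the gauge, a box whose underside is 104 mm above hook_seat: x -25 to +25, y -33 to +33 mm, 150 mm high; an arm clamps it to the column behind
- weight_s_mid (a point): Small check weight, to be left alone: steel cylinder 27 mm in diameter, 43 mm high, 0.2 kg, with a ring on top (overall height 75 mm); this point is the cylinder's centre, 21.5 mm above its underside
- weight_l_mid (a point): Large check weight, to be left alone: steel cylinder 46 mm in diameter, 76 mm high, 1.0 kg, with a ring on top (overall height 128.5 mm); this point is the cylinder's centre, 38 mm above its underside
- jar_mid (a point): Amber glass reagent bottle with white cap, to be left alone: 52 mm in diameter, 105 mm high; this point is its centre, half-way up
- mount_mid (a point): Specimen mount, to be left alone: black resin disc 30 mm in diameter, 20 mm high, with a polished steel face on top; this point is its centre, half-way up
Mind the look-alikes: they are no part of the job. Leave any black or green look-alike of the part that bears weight_m_mid alone.

How it is judged:
By the outcome, as a careful person would: the job done as asked, in the order asked, and still so for the second after the job is handed in, with the robot touching nothing.
It also fails if it takes over 58 s, if anything falls off the work surface, if the arm or the gripper's body presses on something with over 40 N, if the wrist force passes 120 N, or if a joint passes its speed limit or range.

### The arm

A 6-joint arm with a two-finger parallel gripper is mounted at the origin on the work surface. World frame = base frame: x ahead of the robot, y to its left, z up, the work surface at z = 0. Lengths are in mm, angles in rad, forces in N, time in s.
With the tool pointing down it reaches from about 275 to 825 mm from the base axis. Payload 5.2 kg.
Tool frame: the origin (TCP) lies on the centre line of the jaws, within the pads' length; the fingertips stand 22 mm ahead of it and the grasp point (between the pads) lies 3 mm ahead of it; z points along the fingers, y is the line along which they close (so a half turn about z gives the same grasp; the last joint's range is limited). The gripper opens to 93 mm and grips with 3 to 60 N. Pads are 15 mm wide; open, the fingers measure 128 mm over their backs; the gripper's body (75 mm by 188 mm) begins 65 mm behind the grasp point.
Start: joints at [-0.203, 0.259, 1.535, -0, 1.348, -0.203], TCP at [550.005, 0.023, 240.653] pointing down, gripper open.
Joint ranges: [-3.14, 3.14], [-0.91, 2.08], [0.19, 2.58], [-1.22, 4.36], [0.22, 2.71], [-3.12, 3.12]. Speed limits (rad/s): [2.57, 2.57, 3.14, 3.14, 3.14, 3.14].

### API

Orientations are given as a rotation vector (axis times angle).
In Python, from bench import robot gives the robot as it stands.
- The arm moves only by the shell command python3 -m jog 'ROWS' [OPENING] [FORCE]. ROWS is JSON, a list that holds one entry, the list of rows, each a list of 6 numbers: the shift along the tool's x, y, z as a fraction of full scale, then the turn, a rotation vector about the tool's x, y, z as a fraction of full scale. In form: [[[x, y, z, ax, ay, az], ...]]. A call has 1 to 20 rows; each row shifts and turns the commanded pose from where the row before left it, along the tool's axes as they then stand; what a row does not reach is not made up. Full scale, the value 1, is 0.02 m for a shift and 0.08 rad for a turn. A row lasts 1/10 s, in which the tool goes at most 50 mm and 8.59 degrees, less where a joint would pass 70% of its speed; a pose out of reach is approached as far as the arm can. A call with a number of a shift or a turn outside -1 to 1 is refused whole. A call with a gripper value outside its range is refused whole. OPENING is the gripper command: -1 is shut, 1 is fully open, values between are in proportion, set as the call begins (- or left out, the last holds). The fingers move at their own pace and stop on an object; FORCE is the grip in N (left out, the last holds). Time passes only in rows, so rows that do not move let the fingers close. It gives the time, the measured TCP pose, the force, the opening and the grip force at its end, in the units of the state.
- robot.observe(): the state, without advancing time (a new reading comes with each control period).
- robot.read_camera(name): name is "scene" or "side" or "wrist"; returns the picture (384x512x3 uint8, blue, green, red); there is no depth.
- robot.calibration(name): a dict with "mtx" (3x3 intrinsics, pixels), "R" (3x3) and "t" (3): a world point X has camera coordinates R X + t; the wrist camera has in their place "tool_from_camera" (4x4, takes a point from camera to tool coordinates, whose origin is the TCP and whose axes are the flange's). Camera axes: x right, y down, z forward; pixel columns grow to the right and rows downward; lengths in mm; the calibration is good to about 2 mm. A picture is of the moment at which its call begins: read the wrist's pose just before it. calibration takes no time and is no camera call.
- robot.job_done(): hands the job in; it is judged then, once.
The state is a dict: "time": time; "qpos": joint angles; "joint_vel": joint speeds; "tau": joint torques, N m; "tool_pos": TCP position; "tcp_rot": TCP orientation; "contact_force": force on the tool from outside, world axes, zero at the start; "moment": the same for the moment, N m; "width": finger opening in mm; "grasp_force": force on a finger pad.
Only numpy, scipy, OpenCV 4.12 (cv2) and the standard library are available. Lean on these libraries where they do the work, as an engineer would, in place of code of your own. Each camera call takes 0.05 s, during which the arm holds its last target. There are 200 camera calls.

## Working session

There is one attempt and no reset: what is moved stays moved. The work goes in short steps, Python scripts to look and compute and a shell command to move; the robot and the scene stay as the last step left them, time stands still between calls to the robot, and variables do not carry over. Pictures are saved under pics/ and viewed, at most 10 in all, crops included, and the job is handed in when it is done.

```bash
mkdir -p pics; ls; python3 - <<'E'
from bench import robot
import cv2,numpy as np
for n in("scene","side"):
    im=robot.read_camera(n);cv2.imwrite(f"pics/{n}0.png",im)
    c=robot.calibration(n);print(n,{k:np.round(v,3).tolist() for k,v in c.items() if k in("mtx","R","t")})
print(np.round(robot.calibration("wrist")["tool_from_camera"],3).tolist(),robot.calibration("wrist")["mtx"])
s=robot.observe();print(s)
E
```

```text
pics
scene {'mtx': [[482.265, 0.0, 262.064], [0.0, 482.265, 199.705], [0.0, 0.0, 1.0]], 'R': [[-0.798, 0.602, -0.009], [0.439, 0.572, -0.693], [-0.412, -0.557, -0.721]], 't': [532.931, -92.863, 1275.078]}
side {'mtx': [[385.577, 0.0, 261.089], [0.0, 385.577, 193.181], [0.0, 0.0, 1.0]], 'R': [[1.0, 0.004, 0.023], [0.021, -0.483, -0.876], [0.008, 0.876, -0.483]], 't': [-583.748, 79.878, 920.08]}
[[0.001, -0.966, -0.258, 70.828], [1.0, 0.001, 0.0, 0.506], [0.0, -0.258, 0.966, -144.858], [0.0, 0.0, 0.0, 1.0]] [[290.13321979   0.         259.99921741]
 [  0.         290.13321979 189.42897727]
 [  0.           0.           1.        ]]
{'time': 0.1, 'qpos': array([-2.02809639e-01,  2.59271597e-01,  1.53592445e+00, -2.57844279e-05,
        1.34802007e+00, -2.02810400e-01]), 'joint_vel': array([-9.85826674e-04, -3.42602149e-05, -4.56061582e-03,  1.25412679e-03,
        2.24218464e-03,  1.11647035e-03]), 'tau': array([ 2.99393134e-03, -4.38208973e+01, -2.84642941e+01,  7.21958186e-02,
        3.61894083e-02, -1.01468524e-04]), 'tool_pos': array([5.49557425e+02, 1.00331810e-01, 2.39919769e+02]), 'tcp_rot': array([-2.22048523e+00, -2.22049962e+00,  1.43541408e-03]), 'contact_force': array([ 0.07581287, -0.4707434 ,  0.3606172 ]), 'moment': array([-0.07703665, -0.00644522,  0.01031845]), 'grasp_force': 0.0, 'width': 93.02709665261179}
```

View pics/scene0.png

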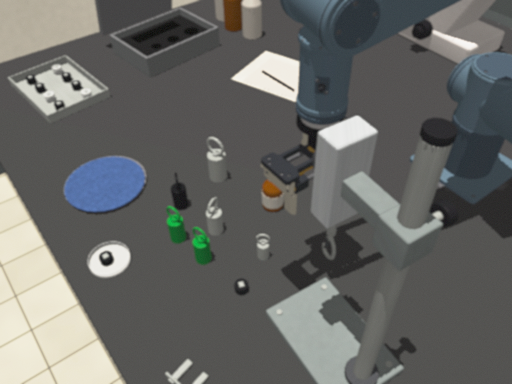

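View pics/side0.png

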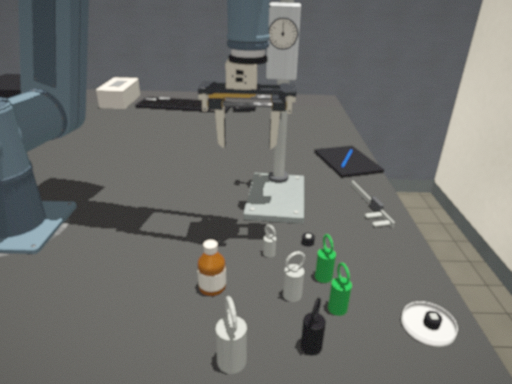

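The scene view shows three steel ringed weights: large (217,160), middle (214,218) and small (263,246). The look-alikes are green at (176,228) and (202,247) and black at (179,195). The steel one at (214,218) is the middle size, and in the side view it is at (293,278). The next crop should confirm that.

```bash
python3 - <<'E'
import cv2,numpy as np
a=cv2.imread("pics/scene0.png");b=cv2.imread("pics/side0.png")
def c(im,x,y,w,h,s):return cv2.resize(im[y:y+h,x:x+w],None,fx=s,fy=s,interpolation=cv2.INTER_CUBIC)
# each 400x300 
top=np.hstack([c(a,185,185,100,75,4),c(a,290,200,100,75,4)])
bot=np.hstack([c(b,255,225,100,75,4),c(b,230,140,100,75,4)])
cv2.imwrite("pics/crop1.png",np.vstack([top,bot]))
E
```

```text
(no output)
```

View pics/crop1.png

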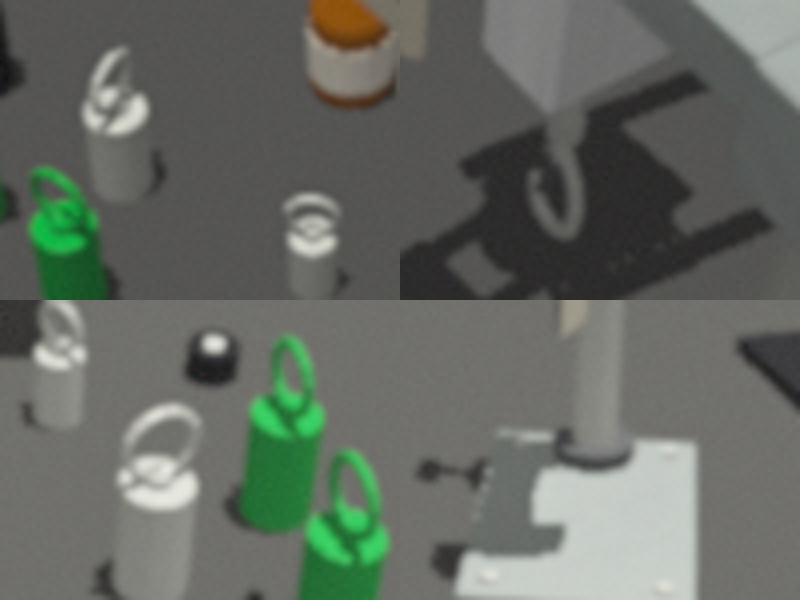

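The crop confirms it: the steel middle weight has its cylinder top at (214.2,212) in the scene view and (295,271) in the side view, with green look-alikes beside it. The hook's mouth faces upper left in the scene view, about world −y.

```bash
cat > h.py <<'E'
from bench import robot
import numpy as np
from scipy.optimize import least_squares as LS
def P(n,X):
    c=robot.calibration(n);q=(c["R"]@np.asarray(X,float).reshape(-1,3).T).T+np.ravel(c["t"]);q=q@c["mtx"].T;return q[:,:2]/q[:,2:]
def tri(a,b,z=None):
    f=lambda X:np.r_[P("scene",X)[0]-a,P("side",X)[0]-b]
    r=LS(f,[600,0,100]);return r.x.round(1),r.fun.round(1)
E
python3 - <<'E'
from h import *
print("top",tri([214.25,212],[295,270.75])); print("ring",tri([214.2,198],[297,252]))
print("ring side ends: ")
def st(p,q):
    c,s=np.cos(p[2]),np.sin(p[2]);return [p[0]+c*q[0]-s*q[1],p[1]+s*q[0]+c*q[1],q[2]]
obs=[("side",(-75,75,20),(252,174.5)),("side",(-75,-75,20),0)]
side=[(244.3,214.2),(304.5,216.5),(304,176),(254,173)]
sc=[(267,318),(327,280),(401,366)]
# corners: stand x~world y ; stand y ~ -world x
C={'FL':(-75,75,20),'FR':(-75,-75,20),'BR':(160,-75,20),'BL':(160,75,20)}
o=[("side",C['FL'],(244.3,214.2)),("side",C['FR'],(304.5,218)),("side",C['BR'],(304,176)),
("scene",C['FR'],(267,318)),("scene",C['FL'],(327,280)),("scene",C['BL'],(401,366)),("side",(128,0,20),(278.5,178))]
f=lambda p:np.concatenate([P(n,st(p,q))[0]-u for n,q,u in o])
r=LS(f,[600,150,1.5],loss='soft_l1');print(r.x,f(r.x).reshape(-1,2).round(1).tolist())
p=r.x
for z in(190,220,246):print(z,P("scene",st(p,(0,0,z-8.5))),P("side",st(p,(0,0,z-8.5))))
print("gaugebot/dial",[ (z,P("side",st(p,(-25,0,z+104)))) for z in (190,220,246)])
E
```

```text
top (array([ 644.7, -210.6,   60.1]), array([-0.8,  0.3, -0.6, -0.2]))
ring (array([ 643.9, -210.1,  103.6]), array([-1.9,  0.8, -1.6, -0.6]))
ring side ends: 
[622.304225   120.7527796    1.48526313] [[-0.1, -1.5], [0.1, -1.3], [-0.1, -1.0], [-2.2, -7.4], [-1.7, -3.3], [3.7, 2.1], [-0.2, 0.2]]
190 [[325.10342683 272.541432  ]] [[278.64130258 142.50263812]]
220 [[326.64648413 261.97029471]] [[279.19548999 130.80512763]]
246 [[328.05303034 252.33436417]] [[279.68995958 120.36811103]]
gaugebot/dial [(190, array([[280.31874967,  99.56885091]])), (220, array([[280.95093374,  86.09715191]])), (246, array([[281.516461  ,  74.04589417]]))]
```

```bash
python3 - <<'E'
from h import *
for n,a,b in [("large",(218,177),(232,363)),("bottle",(273,205),(211,288)),("small",(263,256),(270,254)),("black",(180,206),(312,346)),("g1",(177,239),(325,279)),("g2",(203,261),(340,309)),("mount",(241,291),(308,243)),("mid",(215.2,230.5),(293,296))]:
    for c,u in(("scene",a),("side",b)):
        r=LS(lambda X:P(c,[X[0],X[1],0])[0]-u,[600,-100]);print(n,c,r.x.round())
E
```

```text
large scene [ 542. -357.]
large side [ 540. -363.]
bottle scene [ 490. -191.]
bottle side [ 487. -196.]
small scene [603. -82.]
small side [604. -85.]
black scene [ 672. -327.]
black side [ 669. -328.]
g1 scene [ 731. -241.]
g1 side [ 714. -163.]
g2 scene [ 717. -152.]
g2 side [ 730. -245.]
mount scene [695. -37.]
mount side [692. -42.]
mid scene [ 647. -209.]
mid side [ 646. -213.]
```

```bash
python3 -m jog '[[[-0.96,0.44,0,0,0,0],[-0.96,0.44,0,0,0,0],[-0.96,0.44,0,0,0,0],[-0.96,0.44,0,0,0,0],[-0.96,0.44,0,0,0,0],[-0.96,0.44,0,0,0,0],[-0.96,0.44,0,0,0,0],[-0.96,0.44,0,0,0,0],[-0.96,0.44,0,0,0,0],[-0.96,0.44,0,0,0,0],[-0.96,0.44,0,0,0,0],[0,0,0,0,0,0],[0,0,0,0,0,0]]]' 0.3 30
python3 - <<'E'
from h import *
import cv2
s=robot.observe();w=robot.read_camera("wrist");a=robot.read_camera("scene");b=robot.read_camera("side")
for n,i in(("w",w),("a",a),("b",b)):cv2.imwrite(f"pics/{n}1.png",i)
print(s["tool_pos"],s["tcp_rot"])
def c(im,x,y,w,h,s):return cv2.resize(im[y:y+h,x:x+w],None,fx=s,fy=s,interpolation=cv2.INTER_CUBIC)
cv2.imwrite("pics/m1.png",np.vstack([np.hstack([cv2.resize(w,(400,300)),c(a,290,200,100,75,4)]),np.hstack([c(a,255,260,160,120,2.5),c(b,230,60,100,75,4)])]))
E
```

```text
time: 1.4
tool_pos: [646.6, -212.0, 239.9]
tcp_rot: [-2.222, -2.219, 0.0]
contact_force: [0.1, 0.1, -0.1]
width: 60.5
grasp_force: 0.0
[ 646.6390013  -212.01868251  239.92281222] [-2.22199113e+00 -2.21896322e+00  5.74844978e-05]
```

View pics/m1.png

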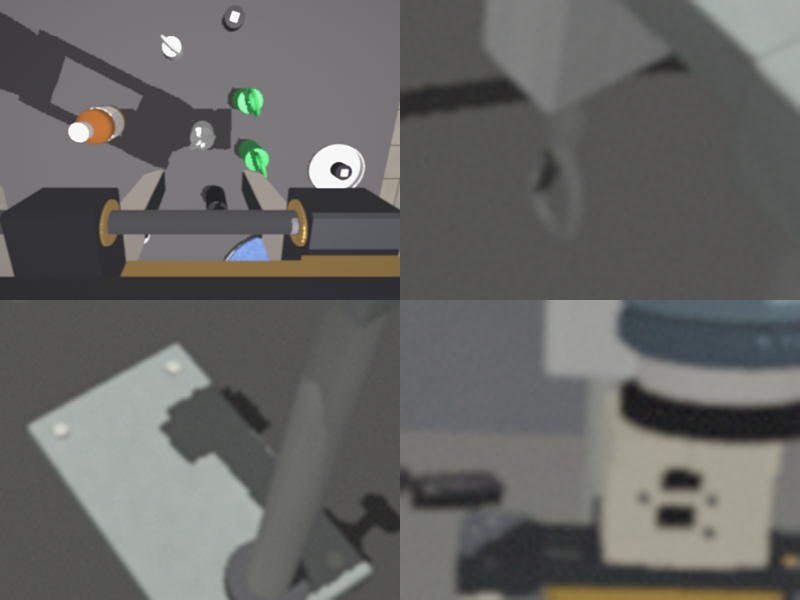

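The weight shows between the open fingers in the wrist view at about (259,173). In the scene view the base corners are at (266,311), (326,277) and (404,368), and the hook's bottom is at (332,259). I'll descend and grip.

```bash
python3 -m jog '[[[0.05,-0.02,1,0,0,0],[0,0,1,0,0,0],[0,0,1,0,0,0],[0,0,1,0,0,0],[0,0,1,0,0,0],[0,0,1,0,0,0],[0,0,1,0,0,0],[0,0,1,0,0,0],[0,0,1,0,0,0],[0,0,0.5,0,0,0],[0,0,0,0,0,0]]]' 
python3 -m jog '[[[0,0,0,0,0,0],[0,0,0,0,0,0],[0,0,0,0,0,0],[0,0,0,0,0,0],[0,0,0,0,0,0],[0,0,0,0,0,0]]]' -1 30
python3 - <<'E'
from h import *
def st(p,q):
    c,s=np.cos(p[2]),np.sin(p[2]);return [p[0]+c*q[0]-s*q[1],p[1]+s*q[0]+c*q[1],q[2]]
o=[("side",(-75,75,20),(244.3,214.2)),("side",(-75,-75,20),(304.5,218)),("side",(160,-75,20),(304,176)),
("scene",(-75,-75,20),(266.2,310.8)),("scene",(-75,75,20),(326.2,277.2)),("scene",(160,75,20),(403.8,368)),("side",(128,0,20),(278.5,178))]
f=lambda p:np.concatenate([P(n,st(p,q))[0]-u for n,q,u in o])
r=LS(f,[600,150,1.5],loss='soft_l1');p=r.x;print(p,f(p).reshape(-1,2).round(1).tolist())
for z in(220,230,240):print(z,P("scene",st(p,(0,0,z-8.5))),P("side",st(p,(-25,0,z+104))))
E
```

```text
time: 2.65
tool_pos: [645.4, -209.0, 49.3]
tcp_rot: [-2.218, -2.22, 0.001]
contact_force: [-0.1, -0.6, 1.0]
width: 60.7
grasp_force: 0.0
time: 3.25
tool_pos: [646.3, -210.4, 51.7]
tcp_rot: [2.221, 2.221, -0.0]
contact_force: [-4.2, 0.7, 6.6]
width: 35.4
grasp_force: 29.9
[622.09940296 120.40809589   1.48007857] [[-0.3, -1.5], [-0.1, -1.1], [0.1, -0.9], [-1.4, -0.6], [-0.6, -0.6], [0.7, 0.3], [0.0, 0.3]]
220 [[326.59754708 261.77549005]] [[280.80616932  86.12970425]]
230 [[327.13000986 258.12288082]] [[281.02094798  81.53543033]]
240 [[327.67225932 254.40313653]] [[281.23818788  76.88850854]]
```

```bash
python3 -m jog '[[[0,0,-0.5,0,0,0],[0,0,-1,0,0,0],[0,0,-1,0,0,0],[0,0,-1,0,0,0],[0,0,-1,0,0,0],[0,0,-1,0,0,0],[0,0,-0.5,0,0,0],[0.95,-0.53,0,0,0,0],[0.95,-0.53,0,0,0,0],[0.95,-0.53,0,0,0,0],[0.95,-0.53,0,0,0,0],[0.95,-0.53,0,0,0,0],[0.95,-0.53,0,0,0,0],[0.95,-0.53,0,0,0,0],[0.95,-0.53,0,0,0,0],[0.95,-0.53,0,0,0,0],[0.95,-0.53,0,0,0,0],[0,0,0,0,0,0]]]' 
python3 -m jog '[[[0,0,0.9,0,0,0.95],[0,0,0.9,0,0,0.95],[0,0,0.9,0,0,0.95],[0,0,0.9,0,0,0.95],[0,0,0.5,0,0,0.95],[0,0,0.5,0,0,0.95],[0,0,0.4,0,0,0.95],[0,0,0.3,0,0,0.95],[0,0,0.3,0,0,0],[0,0,0.2,0,0,0],[0,0,0.1,0,0,0],[0,0,0.05,0,0,0],[0,0,0,0,0,0],[0,0,0,0,0,0]]]'
```

```text
time: 5.05
tool_pos: [538.2, -17.4, 170.1]
tcp_rot: [-2.217, -2.221, 0.001]
contact_force: [-0.1, -0.9, -5.2]
width: 35.4
grasp_force: 30.0
time: 6.45
tool_pos: [540.7, -20.2, 51.9]
tcp_rot: [2.784, 1.455, 0.001]
contact_force: [0.8, 0.2, -5.8]
width: 35.5
grasp_force: 30.0
```

```bash
cat > rec.py <<'E'
from h import *
import json
s=robot.observe();f=open("log.jsonl","a");f.write(json.dumps([s["qpos"].tolist(),s["tool_pos"].tolist(),s["tcp_rot"].tolist()])+"\n")
E
python3 rec.py
python3 -m jog '[[[0,0,0.05,0,0,0],[0,0,0.05,0,0,0],[0,0,0,0,0,0],[0,0,0,0,0,0]]]'
python3 -m jog '[[[0,0,0,0,0,0],[0,0,0,0,0,0],[0,0,0,0,0,0],[0,0,0,0,0,0]]]' 0.3 
python3 -m jog '[[[0,0,-0.5,0,0,0],[0,0,-1,0,0,0],[0,0,-1,0,0,0],[0,0,-1,0,0,0],[0,0,-1,0,0,0],[0,0,0,0,0,0]]]'; python3 rec.py
python3 -m jog '[[[0,0,-1,0,0,0.9],[0,0,-1,0,0,0.9],[0,0,-1,0,0,0.9],[0,0,-1,0,0,0.9],[-0.5,0,-1,0,-1,0.9],[-0.5,0,0,0,-1,0.9],[-0.5,0,0,0,-1,0.9],[-0.5,0,0,0,-1,0.9],[0,0,0,0,0,0]]]'; python3 rec.py; cat log.jsonl
python3 - <<'E'
from h import *
import cv2
a=robot.read_camera("scene");b=robot.read_camera("side")
def c(im,x,y,w,h,s):return cv2.resize(im[y:y+h,x:x+w],None,fx=s,fy=s,interpolation=cv2.INTER_CUBIC)
pa=P("scene",[540,-20,70])[0].astype(int);pb=P("side",[540,-20,70])[0].astype(int);print(pa-[50,37],pb-[40,37])
cv2.imwrite("pics/m2.png",np.vstack([np.hstack([c(a,pa[0]-50,pa[1]-37,100,75,4),c(b,pb[0]-50,pb[1]-37,100,75,4)]),np.hstack([c(b,230,60,100,75,4),cv2.resize(a,(400,300))])]))
E
```

```text
time: 6.85
tool_pos: [540.8, -20.2, 51.6]
tcp_rot: [2.783, 1.455, 0.002]
contact_force: [-3.5, 0.7, 10.4]
width: 35.4
grasp_force: 30.0
time: 7.25
tool_pos: [540.6, -20.2, 49.7]
tcp_rot: [2.784, 1.455, 0.0]
contact_force: [0.1, 0.8, -0.3]
width: 59.7
grasp_force: 0.0
time: 7.85
tool_pos: [542.5, -20.6, 142.9]
tcp_rot: [2.781, 1.453, 0.007]
contact_force: [0.2, -0.3, 0.2]
width: 60.5
grasp_force: 0.0
time: 8.75
tool_pos: [507.1, -41.0, 242.8]
tcp_rot: [2.946, 0.574, -0.461]
contact_force: [-0.6, 0.7, -0.4]
width: 60.2
grasp_force: 0.0
[[-0.24363771910760026, 0.44264661056843396, 1.7852234995144352, 2.0045251595573695e-05, 0.9130318189131189, 0.3640246623922247], [540.6788057394284, -20.222134442946963, 51.93211484553739], [2.783913364395126, 1.45486297060199, 0.0008283796144504894]]
[[-0.24358015445906372, 0.32802885400889414, 1.693763149228403, 1.8179318724700973e-05, 1.113522604405374, 0.36433193573280187], [542.450637507238, -20.630888037361917, 142.94079426654065], [2.780800597882896, 1.4528018273928596, 0.007388450869622573]]
[[-0.16252474125479946, 0.36129825671832827, 1.4294955386895787, -0.20221346755745184, 1.6024446579716654, 1.0426041427037347], [507.1110040377381, -41.022092612970525, 242.7649405707847], [2.9464014798650644, 0.5741394203320163, -0.4607212755756459]]
[254 202] [202 173]
```

View pics/m2.png

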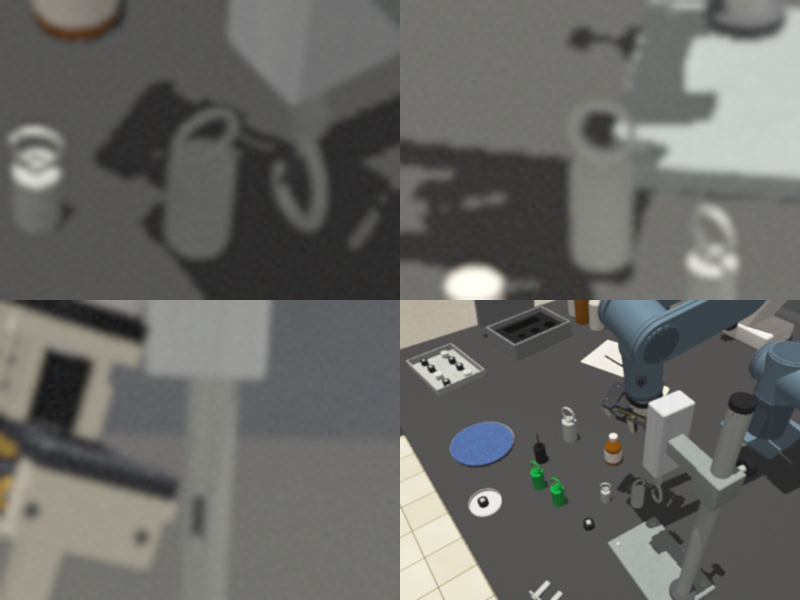

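The weight stands upright near (540,-20), with its ring facing the side camera to within a few degrees of the yaw needed. I tilted the tool the wrong way. I'll fit the kinematics and check which tilted poses can be reached.

```bash
cat > kin.py <<'E'
from h import *
import json
from scipy.spatial.transform import Rotation as Ro
D=[json.loads(l) for l in open("log.jsonl")]+[[[-.203,.259,1.535,0,1.348,-.203],[550.005,.023,240.653],[-2.2214,-2.2214,0]]]
def FK(q,k):
    a1,off,h,L2,e,L3,Lt,c=k
    A=Ro.from_euler('z',q[0]);p=A.apply([a1,off,h]);A=A*Ro.from_euler('y',q[1]);p=p+A.apply([0,0,L2])
    A=A*Ro.from_euler('y',q[2]);p=p+A.apply([e,0,L3]);A=A*Ro.from_euler('ZYZ',[q[3],q[4],q[5]+c]);p=p+A.apply([0,0,Lt]);return p,A
def res(k):
    r=[]
    for q,t,v in D:
        p,A=FK(q,k);r+=list(p-t)+list(300*(A.inv()*Ro.from_rotvec(v)).as_rotvec())
    return np.r_[r,0.01*(k[:7]-[0,110,300,400,0,400,250])]
best=min((LS(res,[0,110,300,400,0,400,250,c]) for c in(-1.57,1.57,0,3.1)),key=lambda r:r.cost);K=best.x
lo=np.array([-3.1,-.88,.22,-1.2,.25,-3.08]);hi=np.array([3.1,2.05,2.55,4.3,2.68,3.08])
def toolR(psi,th):
    c,s=np.cos(th),np.sin(th);cp,sp=np.cos(psi),np.sin(psi)
    z=np.array([c*cp,c*sp,-s]);x=np.array([s*cp,s*sp,c]);return Ro.from_matrix(np.c_[x,np.cross(z,x),z])
def IK(p,R,q0):
    def f(q):
        a,A=FK(q,K);return np.r_[(a-p),300*(A.inv()*R).as_rotvec()]
    return LS(f,np.clip(q0,lo+.01,hi-.01),bounds=(lo,hi))
E
python3 - <<'E'
from kin import *
print(K.round(3),best.cost,best.fun.round(1).max())
q0=D[2][0]
for th in(35,45):
  for psi in(-40,-20,0,20,40,60,80):
    R=toolR(*np.radians([psi,th]));z=R.as_matrix()[:,2]
    o=[]
    for g in([540,-20,42],[620,80,198],[622,121,168]):
        rs=[IK(np.array(g)-3*z,R,[.1,.4,1.8,a,.5,b]) for a in(0,1.5,3.) for b in(-1.5,1,2.5)]
        r=min(rs,key=lambda r:r.cost);o.append((round(np.sqrt(2*r.cost),1),r.x.round(2).tolist()))
    print(th,psi,o)
E
```

```text
[  0.762 110.77  223.292 529.886  58.449 425.952 343.719   1.571] 1.858179944660904 1.3
35 -40 [(np.float64(0.0), [0.16, 0.58, 2.3, 4.17, 0.8, -1.85]), (np.float64(20.4), [0.34, 0.34, 1.88, -1.2, 0.83, -2.84]), (np.float64(21.9), [0.42, 0.43, 1.83, -1.2, 0.88, -2.76])]
35 -20 [(np.float64(0.0), [-0.13, 0.57, 2.49, 3.38, 0.88, -1.59]), (np.float64(11.3), [0.16, 0.23, 2.17, 4.3, 0.44, -2.39]), (np.float64(11.8), [0.26, 0.32, 2.14, 4.3, 0.52, -2.31])]
35 0 [(np.float64(4.3), [-0.52, 0.56, 2.55, 2.62, 0.93, -1.55]), (np.float64(4.3), [-0.1, 0.15, 2.25, 2.79, 0.25, -1.29]), (np.float64(0.0), [0.03, 0.24, 2.24, 3.23, 0.3, -1.63])]
35 20 [(np.float64(0.0), [-0.79, 0.57, 2.46, 1.93, 0.92, -1.44]), (np.float64(0.0), [-0.37, 0.16, 2.22, 1.67, 0.57, -0.58]), (np.float64(0.0), [-0.25, 0.23, 2.25, 1.95, 0.52, -0.8])]
35 40 [(np.float64(0.0), [-0.86, 0.59, 2.25, 1.38, 0.99, -1.21]), (np.float64(0.0), [-0.52, 0.26, 2.08, 1.3, 0.92, -0.57]), (np.float64(0.0), [-0.43, 0.31, 2.13, 1.43, 0.84, -0.67])]
35 60 [(np.float64(0.0), [-0.82, 0.65, 2.01, 1.02, 1.16, -1.07]), (np.float64(0.0), [-0.55, 0.39, 1.8
[... 838 characters left out ...]
.67, 0.42, 2.37, 1.75, 0.66, -1.07]), (np.float64(0.0), [-0.3, 0.13, 2.09, 1.1, 0.5, 0.04]), (np.float64(0.0), [-0.19, 0.19, 2.12, 1.27, 0.39, -0.07])]
45 40 [(np.float64(0.0), [-0.75, 0.47, 2.21, 1.25, 0.83, -0.94]), (np.float64(0.0), [-0.43, 0.22, 1.98, 1.02, 0.85, -0.23]), (np.float64(0.0), [-0.34, 0.26, 2.02, 1.11, 0.75, -0.28])]
45 60 [(np.float64(0.0), [-0.74, 0.55, 2.01, 0.93, 1.04, -0.9]), (np.float64(0.0), [-0.48, 0.34, 1.81, 0.89, 1.15, -0.4]), (np.float64(0.0), [-0.4, 0.37, 1.85, 0.94, 1.05, -0.43])]
45 80 [(np.float64(0.0), [-0.68, 0.64, 1.79, 0.71, 1.25, -0.93]), (np.float64(0.0), [-0.46, 0.47, 1.59, 0.76, 1.41, -0.54]), (np.float64(0.0), [-0.39, 0.49, 1.64, 0.79, 1.32, -0.55])]
```

```bash
cat > go.py <<'E'
from kin import *
import sys
def plan(p,R,n,show=True,q0=None):
    s=robot.observe();p0=s["tool_pos"];R0=Ro.from_rotvec(s["tcp_rot"])
    rv=(R0.inv()*R).as_rotvec();q=s["qpos"];mx=0;Q=[q]
    for i in range(1,n+1):
        r=IK(p0+(p-p0)*i/n,R0*Ro.from_rotvec(rv*i/n),q);mx=max(mx,np.sqrt(2*r.cost));Q.append(r.x);q=r.x
    dq=np.abs(np.diff(Q,axis=0)).max(0)*10
    print("turn rotvec/.08:",(rv/.08).round(2)," shift in target axes mm:",R.inv().apply(p-p0).round(1)," now axes:",R0.inv().apply(p-p0).round(1)," world",(p-p0).round(1))
    print("iktol",round(mx,1),"maxrate",dq.round(2),"q5min",min(q[4] for q in Q).round(2),"end",Q[-1].round(2))
E
python3 - <<'E'
from go import *
G=np.array([540.5,-20.3,40])
for psi in (25,60):
  for p in ([507,-41,243],[450,-60,200]):
    plan(np.array(p,float),toolR(*np.radians([psi,35])),20)
R=toolR(*np.radians([25,35]));print(G-110*R.as_matrix()[:,2])
E
```

```text
turn rotvec/.08: [ 0.74 15.94 -0.35]  shift in target axes mm: [-0.4 -0.1 -0.1]  now axes: [-0.2 -0.1  0.4]  world [-0.3 -0.  -0.3]
iktol 0.0 maxrate [0.51 0.39 0.44 0.97 0.59 1.19] q5min 0.95 end [-0.95 -0.04  2.28  1.16  1.07 -0.51]
turn rotvec/.08: [ 0.74 15.94 -0.35]  shift in target axes mm: [-69.9  -7.  -24.3]  now axes: [-43.9  -6.4  59.6]  world [-57.3 -19.  -43.3]
iktol 0.0 maxrate [0.7  0.42 0.52 0.98 0.66 1.34] q5min 0.95 end [-1.18 -0.    2.41  1.11  1.15 -0.75]
turn rotvec/.08: [ 3.3  15.51 -8.11]  shift in target axes mm: [-0.4 -0.3  0. ]  now axes: [-0.2 -0.1  0.4]  world [-0.3 -0.  -0.3]
iktol 0.0 maxrate [0.45 0.35 0.35 0.68 0.51 1.03] q5min 1.26 end [-0.9   0.26  1.93  0.87  1.48 -0.71]
turn rotvec/.08: [ 3.3  15.51 -8.11]  shift in target axes mm: [-61.4 -40.2 -12.1]  now axes: [-43.9  -6.4  59.6]  world [-57.3 -19.  -43.3]
iktol 0.0 maxrate [0.54 0.42 0.46 0.69 0.58 1.16] q5min 1.23 end [-1.03  0.28  2.04  0.8   1.47 -0.88]
[458.83557358 -58.38074744 103.093408  ]
```

```bash
python3 -m jog '[[[0,0,0,0.05,1,-0.02],[0,0,0,0.05,1,-0.02],[0,0,0,0.05,1,-0.02],[0,0,0,0.05,1,-0.02],[0,0,0,0.05,1,-0.02],[0,0,0,0.05,1,-0.02],[0,0,0,0.05,1,-0.02],[0,0,0,0.05,1,-0.02],[0,0,0,0.05,1,-0.02],[0,0,0,0.05,1,-0.02],[0,0,0,0.05,1,-0.02],[0,0,0,0.05,1,-0.02],[0,0,0,0.05,1,-0.02],[0,0,0,0.05,1,-0.02],[0,0,0,0.05,1,-0.02],[0,0,0,0.05,0.94,-0.02],[0,0,0,0,0,0]]]' 
python3 - <<'E'
from go import *
R=toolR(*np.radians([25,35]));d=R.as_matrix()[:,2];G=np.array([540.5,-20.3,40])
plan(G-110*d,R,10);plan(G-3*d,R,10)
E
```

```text
time: 10.55
tool_pos: [506.0, -42.0, 243.0]
tcp_rot: [-2.563, -0.555, -1.33]
contact_force: [-0.6, -0.2, -0.3]
width: 60.6
grasp_force: 0.0
turn rotvec/.08: [ 0.04  0.01 -0.11]  shift in target axes mm: [-143.1   -5.1   39.6]  now axes: [-143.1   -4.    39.7]  world [ -47.2  -16.4 -139.9]
iktol 0.0 maxrate [0.2  0.51 0.27 0.24 0.08 0.81] q5min 0.99 end [-1.14  0.33  2.5   1.36  0.99 -1.2 ]
turn rotvec/.08: [ 0.04  0.01 -0.11]  shift in target axes mm: [-143.1   -5.1  146.6]  now axes: [-143.    -4.3  146.7]  world [  32.3   20.7 -201.3]
iktol 0.0 maxrate [0.17 0.69 0.26 0.7  0.38 0.96] q5min 0.91 end [-0.82  0.57  2.41  1.78  0.92 -1.38]
```

```bash
python3 -m jog '[[[-0.895,-0.03,0.25,0,0,-0.1],[-0.895,-0.03,0.25,0,0,0],[-0.895,-0.03,0.25,0,0,0],[-0.895,-0.03,0.25,0,0,0],[-0.895,-0.03,0.25,0,0,0],[-0.895,-0.03,0.25,0,0,0],[-0.895,-0.03,0.25,0,0,0],[-0.895,-0.03,0.25,0,0,0],[0,0,0,0,0,0],[0,0,0,0,0,0]]]' 
python3 - <<'E'
from go import *
import cv2
R=toolR(*np.radians([25,35]));d=R.as_matrix()[:,2];G=np.array([540.5,-20.3,40])
plan(G-3*d,R,10)
w=robot.read_camera("wrist");a=robot.read_camera("scene");b=robot.read_camera("side")
def c(im,x,y,w,h,s):return cv2.resize(im[y:y+h,x:x+w],None,fx=s,fy=s,interpolation=cv2.INTER_CUBIC)
cv2.imwrite("pics/m3.png",np.vstack([np.hstack([cv2.resize(w,(400,300)),c(a,230,170,160,120,2.5)]),np.hstack([c(b,130,140,160,120,2.5),c(b,240,60,100,75,4)])]))
E
```

```text
time: 11.55
tool_pos: [460.6, -58.5, 104.3]
tcp_rot: [-2.562, -0.571, -1.331]
contact_force: [-0.2, 0.1, -0.4]
width: 60.5
grasp_force: 0.0
turn rotvec/.08: [0.   0.02 0.03]  shift in target axes mm: [ -1.9  -0.8 106.5]  now axes: [ -1.6  -0.9 106.5]  world [ 77.7  37.2 -62.6]
iktol 0.0 maxrate [0.38 0.26 0.12 0.46 0.14 0.23] q5min 0.92 end [-0.82  0.57  2.41  1.78  0.92 -1.38]
```

View pics/m3.png

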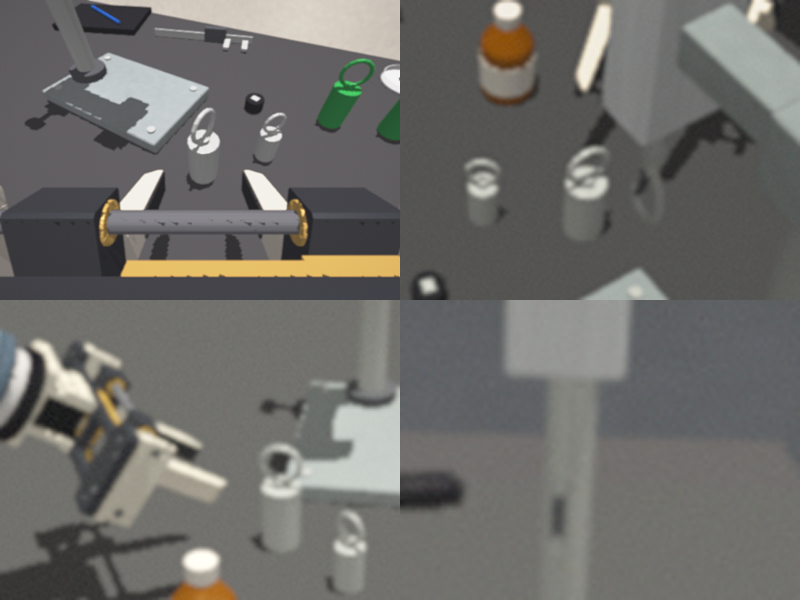

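The wrist view shows both fingers straddling the weight, which is at (203,160) in the crop. In the side view the dark gate is at pixel (279.5, 109–118.5) and the gauge's bottom edge is at (282,79.5). I'll go in and grip.

```bash
python3 -m jog '[[[-0.09,-0.04,0.85,0,0,0],[0,0,0.9,0,0,0],[0,0,0.9,0,0,0],[0,0,0.9,0,0,0],[0,0,0.9,0,0,0],[0,0,0.6,0,0,0],[0,0,0.3,0,0,0],[0,0,0,0,0,0],[0,0,0,0,0,0]]]' 
python3 -m jog '[[[0,0,0,0,0,0],[0,0,0,0,0,0],[0,0,0,0,0,0],[0,0,0,0,0,0],[0,0,0,0,0,0],[0,0,0,0,0,0]]]' -1 40
python3 - <<'E'
from go import *
p=[622.1,120.4,1.48]
def st(q):
    c,s=np.cos(p[2]),np.sin(p[2]);return [p[0]+c*q[0]-s*q[1],p[1]+s*q[0]+c*q[1],q[2]]
for h in(225,229,233,237):print(h,"pivot",P("side",st((-2,0,h+38.5))),"tip",P("side",st((-14,0,h+14.5))),"gauge",P("side",st((-25,0,h+104))),"tip sc",P("scene",st((-14,0,h+14.5))),
 "hook lowest sc",max((tuple(P("scene",st((12*np.sin(a),0,h+3.5-12*np.cos(a))))[0].round(1)) for a in np.linspace(0,1.57,20)),key=lambda t:t[1]))
E
```

```text
time: 12.6
tool_pos: [538.5, -20.9, 41.8]
tcp_rot: [-2.561, -0.573, -1.334]
contact_force: [-0.4, 0.4, 0.0]
width: 60.8
grasp_force: 0.0
time: 13.2
tool_pos: [538.7, -21.4, 41.5]
tcp_rot: [-2.562, -0.571, -1.334]
contact_force: [-1.3, -2.5, 2.3]
width: 34.8
grasp_force: 40.0
225 pivot [[280.07316574 109.93114826]] tip [[279.33538919 121.46590216]] gauge [[280.91278575  83.83991977]] tip sc [[322.89145465 245.60430226]] hook lowest sc (np.float64(330.0), np.float64(262.2))
229 pivot [[280.15252073 108.25112161]] tip [[279.41306455 119.81267737]] gauge [[280.99889183  81.99802641]] tip sc [[323.09286659 244.06967672]] hook lowest sc (np.float64(330.3), np.float64(260.7))
233 pivot [[280.23221715 106.56386655]] tip [[279.49107369 118.15234829]] gauge [[281.08539102  80.14772387]] tip sc [[323.29576547 242.52372172]] hook lowest sc (np.float64(330.8), np.float64(259.3))
237 pivot [[280.3122572  104.86933634]] tip [[279.56941878 116.484869  ]] gauge [[281.17228603  78.28895443]] tip sc [[323.50016781 240.96631132]] hook lowest sc (np.float64(331.0), np.float64(257.8))
```

```bash
python3 -m jog '[[[0.34,0,-0.24,0,0,0],[0.68,0,-0.48,0,0,0],[0.68,0,-0.48,0,0,0],[0.68,0,-0.48,0,0,0],[0.68,0,-0.48,0,0,0],[0.68,0,-0.48,0,0,0],[0.34,0,-0.24,0,0,0],[0.665,-0.338,0.378,0,0,0],[0.665,-0.338,0.378,0,0,0],[0.665,-0.338,0.378,0,0,0],[0.665,-0.338,0.378,0,0,0],[0.665,-0.338,0.378,0,0,0],[0.665,-0.338,0.378,0,0,0],[0.665,-0.338,0.378,0,0,0],[0.665,-0.338,0.378,0,0,0],[0,0,0,0,0,0],[0,0,0,0,0,0],[0,0,0,0,0,0]]]'
python3 - <<'E'
from go import *
import cv2
s=robot.observe();t=s["tool_pos"];print(t,s["tcp_rot"])
ring=t+[2,1,59.5]
a=robot.read_camera("scene");b=robot.read_camera("side")
print("ring pred",ring,P("scene",ring),P("side",ring))
def c(im,x,y,w,h,s):return cv2.resize(im[y:y+h,x:x+w],None,fx=s,fy=s,interpolation=cv2.INTER_CUBIC)
cv2.imwrite("pics/m4.png",np.hstack([c(a,290,200,66,100,6),c(b,250,80,66,100,6)]))
cv2.imwrite("pics/a4.png",a);cv2.imwrite("pics/b4.png",b)
E
```

```text
time: 15.0
tool_pos: [614.3, 75.1, 191.9]
tcp_rot: [-2.563, -0.571, -1.329]
contact_force: [-0.3, 0.1, -4.6]
width: 34.9
grasp_force: 40.0
[614.26856305  75.10130133 191.93902375] [-2.56266209 -0.57113632 -1.32945361]
ring pred [616.26856305  76.10130133 251.43902375] [[313.19594705 228.30530945]] [[278.06281306 120.61510163]]
```

View pics/m4.png

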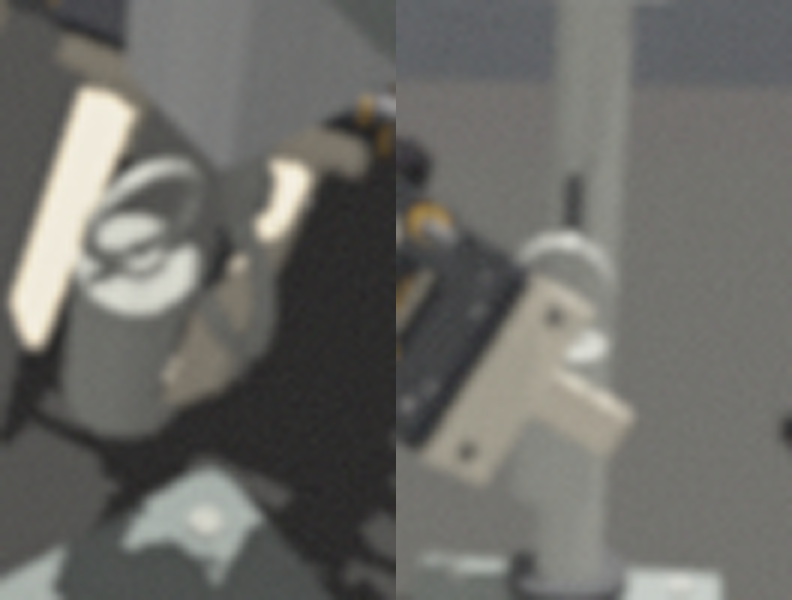

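The side view has the ring bar at (278.3,120), as predicted (278.1,120.6), with the gate just above it at (279.3, 109–118). I'll refine the hook position from the gauge corners.

```bash
python3 - <<'E'
from go import *
def st(p,q):
    c,s=np.cos(1.48),np.sin(1.48);return [p[0]+c*q[0]-s*q[1],p[1]+s*q[0]+c*q[1],p[2]+q[2]]
p0=[622.1,120.4,233]
for q in[(25,-33,104),(25,33,104),(-25,33,104),(-25,-33,104)]:print(q,P("scene",st(p0,q)).round(1),P("side",st(p0,q)).round(1))
def f(p,full=False):
    low=max((P("scene",st(p,(12.5*np.sin(a)+0,0,3.5-12*np.cos(a))))[0] for a in np.linspace(0,1.57,60)),key=lambda t:t[1])
    r=[*(P("side",st(p,(-25,33,104)))[0]-[266.25,79.5]),*(P("side",st(p,(-25,-33,104)))[0]-[297.5,79.5]),P("side",st(p,(-14,0,14.5)))[0][1]-118.5,P("side",st(p,(-14,0,14.5)))[0][0]-279.4,*(low-[331.75,259.2]),*(P("scene",st(p,(-25,-33,104)))[0]-[328.2,228])]
    return np.array(r)
r=LS(f,p0,diff_step=1e-4);print(r.x,r.fun.round(1))
E
```

```text
(25, -33, 104) [[326.4 230.7]] [[296.5  75.9]]
(25, 33, 104) [[362.5 212.3]] [[267.9  74.7]]
(-25, 33, 104) [[341.2 191.8]] [[266.1  79.5]]
(-25, -33, 104) [[305.8 208.8]] [[296.2  80.8]]
[620.42645569 143.16628315 228.22919756] [ -1.   -0.1  -3.    1.1  -1.4  -1.1   9.6  10.6 -11.5  -8.4]
```

```bash
python3 - <<'E'
from go import *
def st(p,q):
    c,s=np.cos(1.48),np.sin(1.48);return [p[0]+c*q[0]-s*q[1],p[1]+s*q[0]+c*q[1],p[2]+q[2]]
def f(p):
    low=max((P("scene",st(p,(12.5*np.sin(a),0,3.5-12*np.cos(a))))[0] for a in np.linspace(0,1.57,60)),key=lambda t:t[1])
    return np.array([*(P("side",st(p,(-25,33,104)))[0]-[266.25,79.5]),*(P("side",st(p,(-25,-33,104)))[0]-[297.5,79.5]),P("side",st(p,(-14,0,14.5)))[0][1]-118.5,P("side",st(p,(-14,0,14.5)))[0][0]-279.4,*(low-[331.75,259.2]),*(P("scene",st(p,(25,-33,104)))[0]-[328.2,228])])
r=LS(f,[622.1,120.4,233],diff_step=1e-4);print(r.x,r.fun.round(1))
E
```

```text
[621.30774679 120.39887694 234.81342534] [-0.5 -0.9 -1.7  0.5 -1.1 -0.2 -0.1 -0.7 -1.3  1.7]
```

```bash
python3 -m jog '[[[0.26,-0.445,0.24,0,0,0],[0.26,-0.445,0.24,0,0,0],[0,0,0,0,0,0],[0,0,0,0,0,0],[0,0,0,0,0,0]]]'
cat > rel.py <<'E'
from go import *
import time
t=np.mean([robot.observe()["tool_pos"] for _ in range(3)],axis=0);ring=t+[2,1,59.5];H=np.array([621.7,120.4,234]);c,s=np.cos(1.48),np.sin(1.48)
d=ring-H;print("ring in hook axes",round(c*d[0]+s*d[1],1),round(-s*d[0]+c*d[1],1),round(d[2],1),robot.observe()["contact_force"].round(1))
E
python3 rel.py
```

```text
time: 15.6
tool_pos: [620.2, 96.6, 196.0]
tcp_rot: [-2.562, -0.571, -1.332]
contact_force: [0.3, -0.8, -4.6]
width: 35.3
grasp_force: 40.0
ring in hook axes -22.7 -2.6 21.5 [ 0.3 -0.8 -4.6]
```

```bash
python3 -m jog '[[[0.045,-0.216,0.075,0,0,0],[0.045,-0.216,0.075,0,0,0],[0.045,-0.216,0.075,0,0,0],[0.045,-0.216,0.075,0,0,0],[0,0,0,0,0,0],[0,0,0,0,0,0],[0,0,0,0,0,0]]]'
python3 rel.py
python3 - <<'E'
from go import *
import cv2
a=robot.read_camera("scene");b=robot.read_camera("side")
def c(im,x,y,w,h,s):return cv2.resize(im[y:y+h,x:x+w],None,fx=s,fy=s,interpolation=cv2.INTER_CUBIC)
cv2.imwrite("pics/m5.png",np.hstack([c(a,300,200,50,75,8),c(b,255,80,50,75,8)]))
E
```

```text
time: 16.3
tool_pos: [619.2, 115.8, 195.7]
tcp_rot: [-2.561, -0.572, -1.333]
contact_force: [0.0, -2.6, -4.3]
width: 35.2
grasp_force: 40.0
ring in hook axes -3.6 0.1 21.2 [ 0.  -2.6 -4.3]
```

View pics/m5.png

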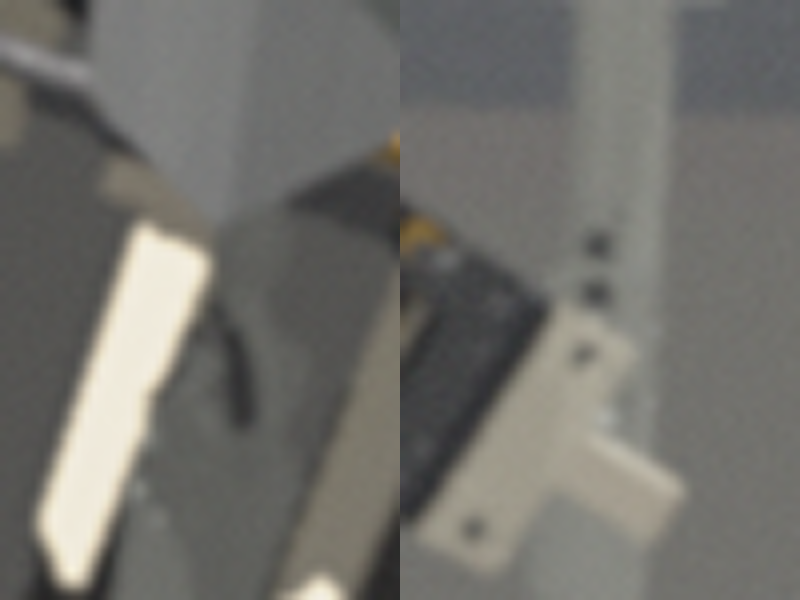

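The side view shows the bar crossing in front of the dark gate, with gate visible above (y≈110) and below (y≈116). So the bar is in the mouth pressing the gate, and the force is about −2.6 N. Next I'll lower it.

```bash
python3 -m jog '[[[-0.123,0,0.086,0,0,0],[-0.123,0,0.086,0,0,0],[-0.123,0,0.086,0,0,0],[-0.123,0,0.086,0,0,0],[0,0,0,0,0,0],[0,0,0,0,0,0]]]'
python3 rel.py
```

```text
time: 17.0
tool_pos: [619.1, 115.9, 183.4]
tcp_rot: [-2.561, -0.572, -1.332]
contact_force: [-0.1, -0.5, -5.3]
width: 34.9
grasp_force: 40.0
ring in hook axes -3.5 0.3 8.9 [-0.1 -0.5 -5.3]
```

```bash
python3 -m jog '[[[-0.083,-0.033,0.078,0,0,0],[-0.083,-0.033,0.078,0,0,0],[-0.083,-0.033,0.078,0,0,0],[-0.083,-0.033,0.078,0,0,0],[0,0,0,0,0,0],[0,0,0,0,0,0]]]'
python3 rel.py
python3 -m jog '[[[-0.05,0,0.035,0,0,0],[-0.05,0,0.035,0,0,0],[0,0,0,0,0,0],[0,0,0,0,0,0],[0,0,0,0,0,0]]]'
python3 rel.py
```

```text
time: 17.6
tool_pos: [619.3, 118.9, 174.6]
tcp_rot: [-2.561, -0.572, -1.333]
contact_force: [0.3, -0.8, -5.0]
width: 34.9
grasp_force: 40.0
ring in hook axes -0.6 0.3 0.1 [ 0.3 -0.8 -5. ]
time: 18.1
tool_pos: [619.5, 118.6, 172.4]
tcp_rot: [-2.561, -0.572, -1.333]
contact_force: [1.3, -0.1, -4.0]
width: 35.1
grasp_force: 40.0
ring in hook axes -0.8 0.2 -2.1 [ 1.3 -0.1 -4. ]
```

```bash
python3 -m jog '[[[-0.04,0,0.029,0,0,0],[-0.02,0,0.014,0,0,0],[0,0,0,0,0,0],[0,0,0,0,0,0],[0,0,0,0,0,0]]]'
python3 rel.py
python3 - <<'E'
from go import *
import cv2
a=robot.read_camera("scene");b=robot.read_camera("side")
def c(im,x,y,w,h,s):return cv2.resize(im[y:y+h,x:x+w],None,fx=s,fy=s,interpolation=cv2.INTER_CUBIC)
cv2.imwrite("pics/m6.png",np.hstack([c(a,300,200,50,75,8),c(b,255,80,50,75,8)]))
E
```

```text
time: 18.6
tool_pos: [619.5, 118.7, 171.1]
tcp_rot: [-2.561, -0.572, -1.334]
contact_force: [-0.1, 0.6, -2.2]
width: 35.0
grasp_force: 40.0
ring in hook axes -0.7 0.1 -3.4 [-0.1  0.6 -2.2]
```

View pics/m6.png

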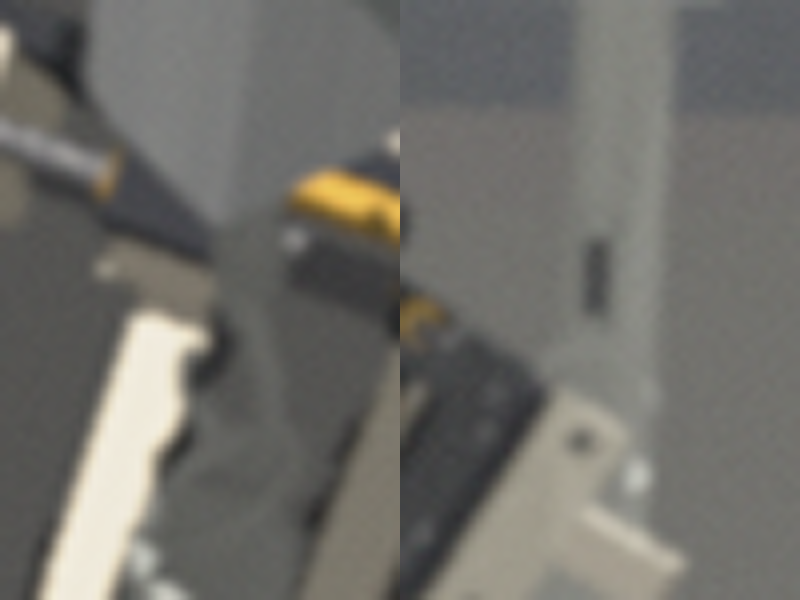

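The gate is dark and unobstructed again, so it has shut behind the ring, and the load is moving to the hook. I'll lower the last bit and release.

```bash
python3 -m jog '[[[-0.045,0,0.032,0,0,0],[0,0,0,0,0,0],[0,0,0,0,0,0],[0,0,0,0,0,0],[0,0,0,0,0,0]]]'
python3 rel.py
python3 -m jog '[[[0,0,0,0,0,0],[0,0,0,0,0,0],[0,0,0,0,0,0],[0,0,0,0,0,0],[0,0,0,0,0,0],[0,0,0,0,0,0],[0,0,0,0,0,0],[0,0,0,0,0,0]]]' 0.4
python3 -m jog '[[[0,0,-0.3,0,0,0],[0,0,-0.6,0,0,0],[0,0,-0.8,0,0,0],[0,0,-0.8,0,0,0],[0,0,-0.8,0,0,0],[0,0,-0.8,0,0,0],[0,0,-0.8,0,0,0],[0,0,-0.8,0,0,0],[0,0,-0.8,0,0,0],[0,0,-0.8,0,0,0],[0,0,0,0,0,0]]]'
python3 - <<'E'
from go import *
import cv2
a=robot.read_camera("scene");b=robot.read_camera("side")
def c(im,x,y,w,h,s):return cv2.resize(im[y:y+h,x:x+w],None,fx=s,fy=s,interpolation=cv2.INTER_CUBIC)
cv2.imwrite("pics/a7.png",a);cv2.imwrite("pics/m7.png",np.hstack([c(a,290,200,80,100,5),c(b,245,80,80,100,5)]))
E
```

```text
time: 19.2
tool_pos: [619.5, 118.7, 169.9]
tcp_rot: [-2.561, -0.572, -1.334]
contact_force: [-0.8, 0.1, 0.3]
width: 35.3
grasp_force: 40.0
ring in hook axes -0.7 0.1 -4.6 [-0.8  0.1  0.3]
time: 20.0
tool_pos: [619.4, 118.7, 169.7]
tcp_rot: [-2.561, -0.572, -1.333]
contact_force: [0.2, -0.3, 1.0]
width: 64.9
grasp_force: 0.0
time: 21.1
tool_pos: [510.5, 67.6, 254.5]
tcp_rot: [-2.563, -0.572, -1.336]
contact_force: [0.3, 0.3, -0.1]
width: 65.0
grasp_force: 0.0
```

View pics/m7.png

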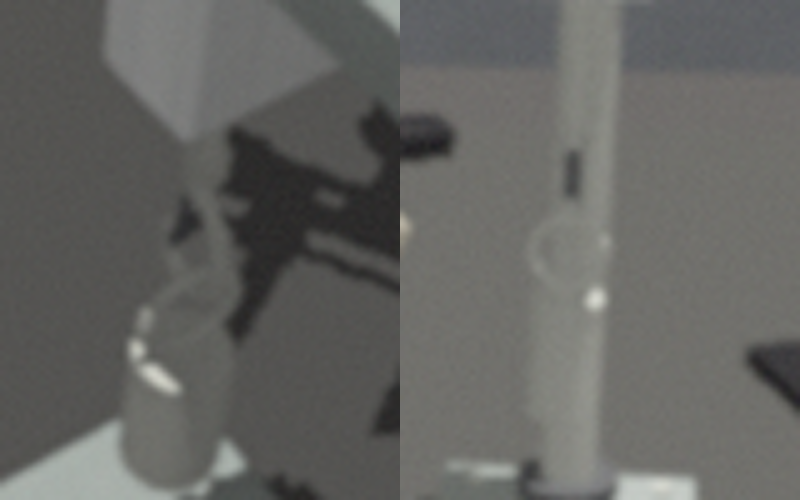

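The weight hangs by its ring in the hook with the gate shut, and the gripper is clear. I'll let any swing die down and compare frames.

```bash
for i in 1 2 3; do python3 -m jog '[[[0,0,0,0,0,0],[0,0,0,0,0,0],[0,0,0,0,0,0],[0,0,0,0,0,0],[0,0,0,0,0,0],[0,0,0,0,0,0],[0,0,0,0,0,0],[0,0,0,0,0,0],[0,0,0,0,0,0],[0,0,0,0,0,0],[0,0,0,0,0,0],[0,0,0,0,0,0],[0,0,0,0,0,0],[0,0,0,0,0,0],[0,0,0,0,0,0],[0,0,0,0,0,0],[0,0,0,0,0,0],[0,0,0,0,0,0],[0,0,0,0,0,0],[0,0,0,0,0,0]]]' >/dev/null
python3 - <<'E'
from h import *
import cv2
c=[robot.read_camera("scene")[245:305,305:350].astype(float) for _ in range(8)]
print(robot.observe()["time"],[round(np.abs(cv2.GaussianBlur(x-c[0],(5,5),0)).max(),1) for x in c[1:]],[tuple(round(v,2) for v in cv2.phaseCorrelate(c[0],x)[0]) for x in c[1:]])
E
done
```

```text
Traceback (most recent call last):
cv2.error: OpenCV(4.12.0) /io/opencv/modules/imgproc/src/phasecorr.cpp:528: error: (-215:Assertion failed) src1.type() == CV_32FC1 || src1.type() == CV_64FC1 in function 'phaseCorrelate'

Traceback (most recent call last):
cv2.error: OpenCV(4.12.0) /io/opencv/modules/imgproc/src/phasecorr.cpp:528: error: (-215:Assertion failed) src1.type() == CV_32FC1 || src1.type() == CV_64FC1 in function 'phaseCorrelate'

Traceback (most recent call last):
cv2.error: OpenCV(4.12.0) /io/opencv/modules/imgproc/src/phasecorr.cpp:528: error: (-215:Assertion failed) src1.type() == CV_32FC1 || src1.type() == CV_64FC1 in function 'phaseCorrelate'
```

```bash
python3 - <<'E'
from h import *
import cv2
c=[robot.read_camera("scene").astype(float).mean(2) for _ in range(12)]
f=lambda s:[round(np.abs(cv2.GaussianBlur(x[s]-c[0][s],(5,5),0)).max(),1) for x in c[1:]]
print(robot.observe()["time"],f(np.s_[245:305,305:350]),"ref",f(np.s_[245:305,200:245]))
E
```

```text
29.0 [np.float64(1.4), np.float64(1.3), np.float64(1.3), np.float64(1.3), np.float64(1.2), np.float64(1.5), np.float64(1.1), np.float64(1.4), np.float64(1.5), np.float64(1.1), np.float64(1.2)] ref [np.float64(1.4), np.float64(1.6), np.float64(1.6), np.float64(1.9), np.float64(2.1), np.float64(2.0), np.float64(1.8), np.float64(1.9), np.float64(1.7), np.float64(1.4), np.float64(1.3)]
```

The weight is still: frame differences around it are at the noise level of the static reference patch. I'll hand in the job.

```bash
python3 -c "
from bench import robot
print(robot.job_done())"
```

```text
the job is handed in; nothing more can be done
None
```

The middle weight hangs still in the snap hook with the gate shut behind its ring, the gripper is clear, and I handed the job in at about 29 s of the 58 s allowed.

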